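# Unstack the diyas and set out the Diwali stand

## Task

Take the stack of diyas apart from the top down, one piece at a time, and set out the display: the smallest diya on the tallest acrylic tier, the middle diya on the middle tier, the largest diya on the lowest tier, and last the steel bowl from under them on the cork coaster. Set each piece down gently, upright and in the middle of its place, and let go of it; do not shift the white jar or the binder clip.

Things in the scene. Friction and masses are not known exactly. Their poses are not given: they have to be found in the camera images.
- small_diya: The smallest diya, a footed fired-clay dish with a wick lip. Rim 39 mm across outside, 27 mm tall; side upright from 13 mm up to the rim, narrowing below to a round foot 27 mm across. Hollow floor 16 mm above the base. The lip sticks out 9 mm at the rim along +x, top 6 mm only: grip across y. Origin: centre of the underside; z up. Starts on top of the stack, foot loose in the middle diya.
- middle_diya: The middle diya, a footed fired-clay dish with a wick lip. Rim 48 mm across outside, 29 mm tall; side upright from 14 mm up to the rim, narrowing below to a round foot 32 mm across. Hollow floor 17 mm above the base. The lip sticks out 9 mm at the rim along +x, top 6 mm only: grip across y. Origin: centre of the underside; z up. Starts foot loose in the large diya.
- large_diya: The largest diya, a footed fired-clay dish with a wick lip. Rim 58 mm across outside, 34 mm tall; side upright from 19 mm up to the rim, narrowing below to a round foot 40 mm across. Hollow floor 21 mm above the base. The lip sticks out 9 mm at the rim along +x, top 6 mm only: grip across y. Origin: centre of the underside; z up. Starts foot loose in the steel bowl.
- steel_bowl: Small round steel bowl at the bottom of the stack, standing on the desk: 68 mm in outside diameter, 21 mm tall, outside upright from 9 mm up, wall 3 mm, inner floor 3 mm above its base. Origin: centre of its underside; z up.
- tall_tier: clear acrylic pedestal on gel pads that hold it fast to the desk: round foot, tube and a flat round top disc. The tallest of three: top surface 60 mm above the desk, top disc 80 mm in diameter, 5 mm thick. Origin: centre of its underside, on the desk; z up, so the top's centre is 60 mm above the origin.
- middle_tier: clear acrylic pedestal on gel pads that hold it fast to the desk: round foot, tube and a flat round top disc. The middle one of three: top surface 40 mm above the desk, top disc 90 mm in diameter, 5 mm thick. Origin: centre of its underside, on the desk; z up, so the top's centre is 40 mm above the origin.
- low_tier: clear acrylic pedestal on gel pads that hold it fast to the desk: round foot, tube and a flat round top disc. The lowest and widest of three: top surface 20 mm above the desk, top disc 100 mm in diameter, 5 mm thick. Origin: centre of its underside, on the desk; z up, so the top's centre is 20 mm above the origin.
- coaster: Round cork coaster stuck to the desk, 100 mm in diameter, 5 mm thick. Origin: centre of its underside, on the desk; z up, top 5 mm above the origin.
- jar: White plastic jar with a ribbed white twist cap, closed, 62 mm in diameter, 62 mm tall, standing loose on the desk; not to be moved. Origin: centre of its underside.
- binder_clip: Black spring clip with steel wire loops folded down, 50 mm long (along its y), 24 mm deep (x), 29 mm tall, standing loose on its spine; not to be moved. Origin: centre of its underside.

How it is judged (in metres and radians):
On the way, in this order (a step that is already met when the one before it is completed fails the run):
1. the smallest diya stands on the tallest tier, let go (horizontal distance between small_diya and tall_tier below 0.015 m and z of small_diya in the frame of tall_tier between 0.055 and 0.065 m and angle between small_diya's own z axis and vertical below 0.12 rad and contact force between the fingers and small_diya below 0.05 N), for 0.2 s.
2. the middle diya stands on the middle tier, let go (horizontal distance between middle_diya and middle_tier below 0.015 m and z of middle_diya in the frame of middle_tier between 0.035 and 0.045 m and angle between middle_diya's own z axis and vertical below 0.12 rad and contact force between the fingers and middle_diya below 0.05 N), for 0.2 s.
3. the largest diya stands on the lowest tier, let go (horizontal distance between large_diya and low_tier below 0.015 m and z of large_diya in the frame of low_tier between 0.015 and 0.025 m and angle between large_diya's own z axis and vertical below 0.12 rad and contact force between the fingers and large_diya below 0.05 N), for 0.2 s.
4. the steel bowl stands on the cork coaster, let go (horizontal distance between steel_bowl and coaster below 0.015 m and z of steel_bowl in the frame of coaster between 0 and 0.01 m and angle between steel_bowl's own z axis and vertical below 0.12 rad and contact force between the fingers and steel_bowl below 0.05 N), for 0.2 s.
At the end, for the whole second after the job is handed in: Smallest diya on the tallest tier, middle diya on the middle tier, largest diya on the lowest tier and steel bowl on the coaster, each within 15 mm of the centre of its place, within 5 mm of resting height, upright to 0.12 rad, let go and at rest (all of step 1 and all of step 2 and all of step 3 and all of step 4 and linear speed of each of small_diya, middle_diya, large_diya, steel_bowl below 0.02 m/s and angular speed of each of small_diya, middle_diya, large_diya, steel_bowl below 0.2 rad/s); the robot touches nothing.
It fails at once if a diya or the bowl is dropped from more than about 18 mm, or flung ((contact force between the fingers and small_diya below 0.02 N and linear speed of small_diya above 0.6 m/s) or (contact force between the fingers and middle_diya below 0.02 N and linear speed of middle_diya above 0.6 m/s) or (contact force between the fingers and large_diya below 0.02 N and linear speed of large_diya above 0.6 m/s) or (contact force between the fingers and steel_bowl below 0.02 N and linear speed of steel_bowl above 0.6 m/s)).
It fails at once if the white jar is shifted by more than 20 mm (distance of jar from where it was at the start of the episode above 0.02 m).
It fails at once if the binder clip is shifted by more than 20 mm (distance of binder_clip from where it was at the start of the episode above 0.02 m).
It also fails if it takes over 128 s, if anything falls off the work surface, if the arm or the gripper's body presses on something with over 40 N, if the wrist force passes 120 N, or if a joint passes its speed limit or range.

## Robot

A 6-joint arm with a two-finger parallel gripper is mounted at the origin on the work surface. World frame = base frame: x ahead of the robot, y to its left, z up, the work surface at z = 0. Lengths are in mm, angles in degrees, forces in N, time in s.
With the tool pointing down it reaches from about 350 to 850 mm from the base axis. Payload 8.1 kg.
Tool frame: the origin (TCP) lies at the very end of the fingers, on their centre line; the grasp point (between the pads) lies r.tcp_to_grasp behind it (r.tcp_to_grasp is the distance from the TCP to the grasp point, in mm); z points along the fingers, y is the line along which they close (so a half turn about z gives the same grasp; the last joint's range is limited). The gripper opens to 85 mm and grips with 20 to 120 N. Pads are 22 mm wide; open, the fingers measure 114 mm over their backs; the gripper's body (76 mm by 85 mm) begins 54 mm behind the grasp point. The pads swing forward as they close: fully open they stand 13 mm farther back than shut.
Start: joints at [-81.612, 7.471, 85.268, -0, 87.261, -4.893], TCP at [137.858, -583.952, 231.292] pointing down, gripper open.
Joint ranges: [-169.43, 169.43], [-51.17, 129.36], [1.28, 143.12], [-76.62, 256.62], [0, 156.53], [-152.29, 152.29]. Speed limits (degrees/s): [136.94, 136.94, 159.86, 180, 180, 180].

## Interface

Orientations are given as [roll, pitch, yaw] about the fixed x, y, z axes, in that order (R = Rz(yaw) Ry(pitch) Rx(roll)).
In Python, from bench import sense, viewer, order, r gives the robot as it stands.
- The arm moves only by the tool carry_out, never from a script. Its argument "increments" is one flat list of numbers, 7 for each row, row after row: the shift along the tool's x, y, z as a fraction of full scale, then the turn, a rotation vector about the tool's x, y, z as a fraction of full scale, then the opening, from -1 (shut) to 1 (fully open). A call has exactly 10 rows; each row is the pose to reach, as a shift and turn from the pose commanded when the call began, along the tool's axes at that moment, turning the shorter way round; what a row does not reach only later rows make up. Full scale, the value 1, is 400 mm for a shift and 2 pi rad for a turn. A row lasts 1/8 s, in which the tool goes at most 62.5 mm and 10.7 degrees, less where a joint would pass 70% of its speed; a pose out of reach is approached as far as the arm can. A call with a number of a shift or a turn outside -1 to 1 is refused whole. A call with a gripper value outside its range is refused whole. The fingers move at their own pace and stop on an object; "force" is the grip in N (left out, the last holds). Time passes only in rows, so rows that repeat a pose let the fingers close, or fill a call up. It gives the time, the measured TCP pose, the force, the opening and the grip force at its end, in the units of the state.
- sense(): the state, without advancing time (a new reading comes with each control period).
- viewer.snapshot(name): name is "scene" or "side" or "wrist"; returns the picture (400x640x3 uint8, red, green, blue); there is no depth.
- viewer.get_calibration(name): a dict with "fx", "fy", "cx", "cy" (pixels), "R" (3x3) and "t" (3): a world point X has camera coordinates R X + t. Camera axes: x right, y down, z forward; pixel columns grow to the right and rows downward; lengths in mm; the calibration is good to about 2 mm. A picture is of the moment at which its call begins: read the wrist's pose just before it. get_calibration takes no time and is no camera call; for the wrist camera it gives the pose at the moment of the call.
- order.hand_in(): hands the job in; it is judged then, once.
The state is a dict: "time": time; "joint_pos": joint angles; "qd": joint speeds; "joint_efforts": joint torques, N m; "tool_pos": TCP position; "tcp_rot": TCP orientation; "ft_force": force on the tool from outside, world axes, zero at the start; "wrist_torque": the same for the moment, N m; "finger_gap": finger opening in mm; "grip_force": force on a finger pad.
Only numpy, scipy, OpenCV 4.12 (cv2) and the standard library are available. Lean on these libraries where they do the work, as an engineer would, in place of code of your own. Each camera call takes 0.05 s, during which the arm holds its last target. There are 200 camera calls.

## Working session

There is one attempt and no reset: what is moved stays moved. The work goes in short steps, Python scripts to look and compute and a tool call to move; the robot and the scene stay as the last step left them, time stands still between calls to the robot, and variables do not carry over. Pictures are saved under pics/ and viewed, at most 14 in all, crops included, and the job is handed in when it is done.

Besides the shell and the picture viewer there is one more tool, called after "Call:" as name(argument=value, ...) on one line, values as JSON. carry_out: Moves the arm, as the interface text tells. Its arguments: {"type":"object","properties":{"increments":{"type":"array"},"force":{"type":"number"}},"required":["increments"]}

```bash
mkdir -p pics; cat > h.py <<'E'
import numpy as np, cv2
from bench import sense, viewer, order, r
def snap(n,f):
    c=viewer.get_calibration(n); im=np.array(viewer.snapshot(n)); cv2.imwrite(f'pics/{f}.png',im[:,:,::-1]); return im,c
def ray(c,u,v,z):
    R=np.array(c['R']);t=np.array(c['t']).ravel();o=-R.T@t
    d=R.T@np.array([(u-c['cx'])/c['fx'],(v-c['cy'])/c['fy'],1]);return o+d*(z-o[2])/d[2]
def proj(c,X):
    p=np.array(c['R'])@np.array(X,float)+np.array(c['t']).ravel();return np.array([c['fx']*p[0]/p[2]+c['cx'],c['fy']*p[1]/p[2]+c['cy']])
E
python3 - <<'E'
from h import *
s=sense();print({k:np.round(v,2) for k,v in s.items()},r.tcp_to_grasp)
for n in ['scene','side','wrist']:
    im,c=snap(n,n+'0');R=np.array(c['R']);print(n,c['fx'],c['cx'],c['cy'],np.round(R,3).tolist(),np.round(-R.T@np.array(c['t']).ravel()))
E
```

```text
{'time': np.float64(0.0), 'joint_pos': array([-81.61,   7.52,  85.33,   0.  ,  87.26,  -4.89]), 'qd': array([ 0.05,  0.06, -0.02,  0.03, -0.04,  0.01]), 'joint_efforts': array([-0.000e+00, -5.694e+01, -5.006e+01, -0.000e+00,  2.000e-02,
       -0.000e+00]), 'tool_pos': array([ 137.77, -583.4 ,  230.23]), 'tcp_rot': array([-1.7989e+02, -1.0000e-02,  1.3280e+01]), 'ft_force': array([-0.99,  0.03,  0.32]), 'wrist_torque': array([-0.03,  0.  ,  0.01]), 'grip_force': np.float64(0.0), 'finger_gap': np.float64(85.38)} 18.700000000000003
scene 481.10251987956093 312.81400518495616 203.21187000176687 [[-0.754, 0.656, -0.005], [0.476, 0.542, -0.692], [-0.452, -0.525, -0.721]] [1104.  653.  973.]
side 375.63634627584264 319.45823340758204 194.82297344103014 [[0.821, -0.571, -0.014], [-0.436, -0.611, -0.66], [0.369, 0.548, -0.751]] [ 251. -444.  682.]
wrist 345.01418342921687 317.48016138524764 201.86590340206482 [[0.23, -0.973, -0.001], [-0.929, -0.219, 0.299], [-0.292, -0.067, -0.954]] [ 213. -564.  372.]
```

View pics/scene0.png

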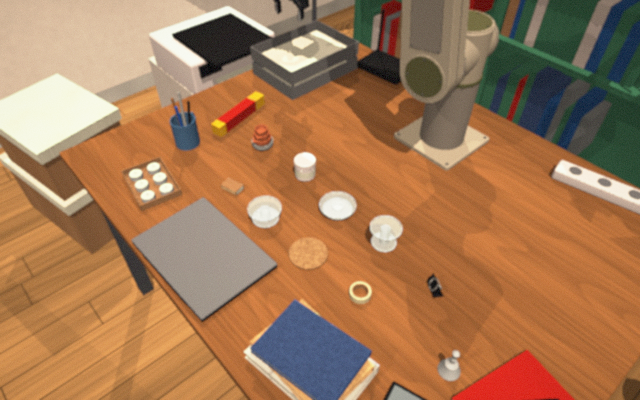

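View pics/side0.png

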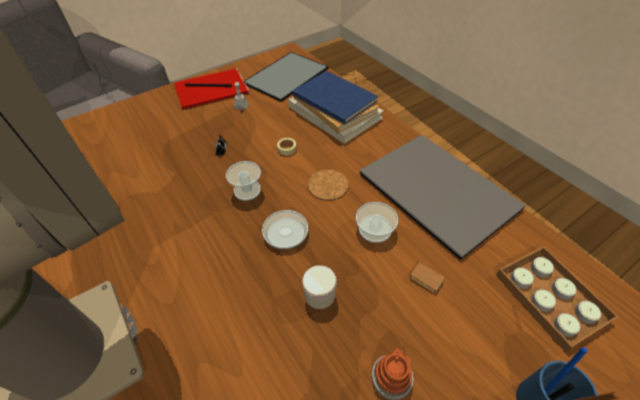

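View pics/wrist0.png

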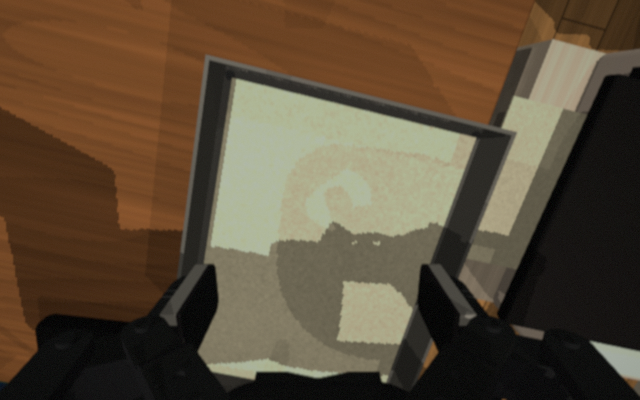

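The side view shows the stack at about (393,373), tall tier top at (244,175), low tier (286,230), middle tier (377,217), coaster (329,184), jar (319,285) and clip (221,145). The scene view shows the same layout. The wrist view shows only the tray below the gripper.

```bash
python3 - <<'E'
from h import *
s=cv2.imread('pics/side0.png'); 
cs=viewer.get_calibration('side');cc=viewer.get_calibration('scene')
for nm,(u,v),(u2,v2),z in [('tall',(244,175),(386,228),60),('mid',(377,217),(264,209),40),('low',(286,230),(338,205),20),('coaster',(329,184),(308,252),5),('jar',(319,273),(305,158),62),('stack',(397,357),(261,128),90),('clip',(221,145),(434,286),15)]:
    print(nm,ray(cs,u,v,z).round(),ray(cc,u2,v2,z).round())
a=cv2.resize(s[135:400,200:440],None,fx=2.2,fy=2.2,interpolation=cv2.INTER_CUBIC)
b=cv2.imread('pics/scene0.png')[110:310,235:455]
b=cv2.resize(b,None,fx=1.2*a.shape[0]/300,fy=1.2*a.shape[0]/300,interpolation=cv2.INTER_CUBIC)
cv2.imwrite('pics/c1.png',a);print(a.shape);cv2.imwrite('pics/c2.png',b)
E
```

```text
tall [448. 162.  60.] [451. 174.  60.]
mid [ 631. -100.   40.] [631. -96.  40.]
low [459.  -2.  20.] [460.  10.  20.]
coaster [622.  65.   5.] [620.  70.   5.]
jar [ 444. -150.   62.] [ 432. -162.   62.]
stack [ 450. -349.   90.] [ 463. -328.   90.]
clip [464. 343.  15.] [467. 350.  15.]
(583, 528, 3)
```

View pics/c1.png

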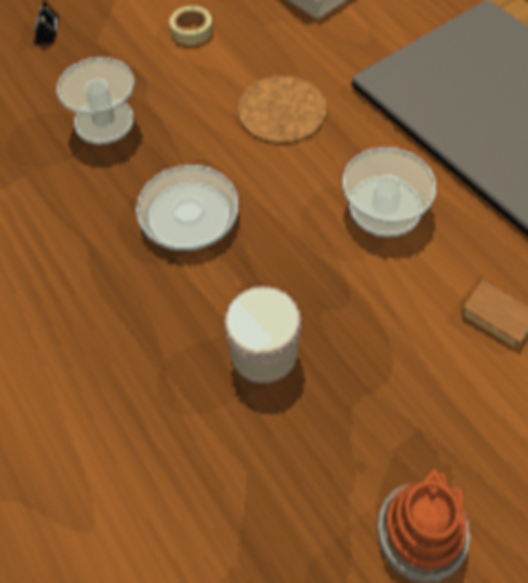

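Call:
carry_out(increments=[0.1,-0.04,0,0,0,0.01,1,0.25,-0.1,0,0,0,0.02,1,0.4,-0.17,0,0,0,0.03,1,0.55,-0.23,0,0,0,0.0369,1,0.7,-0.29,0,0,0,0.0369,1,0.83,-0.35,0,0,0,0.0369,1,0.92,-0.39,0,0,0,0.0369,1,0.948,-0.4025,0,0,0,0.0369,1,0.948,-0.4025,0,0,0,0.0369,1,0.948,-0.4025,0,0,0,0.0369,1])

```text
time: 1.4
tool_pos: [468.9, -341.1, 231.1]
tcp_rot: [180.0, 0.0, -0.1]
ft_force: [-0.6, -1.2, 0.5]
finger_gap: 85.5
grip_force: 0.0
```

```bash
python3 - <<'E'
from h import *
im,c=snap('wrist','w1');s=sense();print(s['tool_pos'],s['tcp_rot'],s['time'])
cv2.imwrite('pics/w1c.png',cv2.resize(im[60:300,170:490,::-1],None,fx=2.4,fy=2.4,interpolation=cv2.INTER_CUBIC))
E
```

```text
[ 468.83522466 -341.25864033  231.2154578 ] [ 1.79987952e+02  2.62571853e-02 -1.03381975e-01] 1.45
```

View pics/w1c.png

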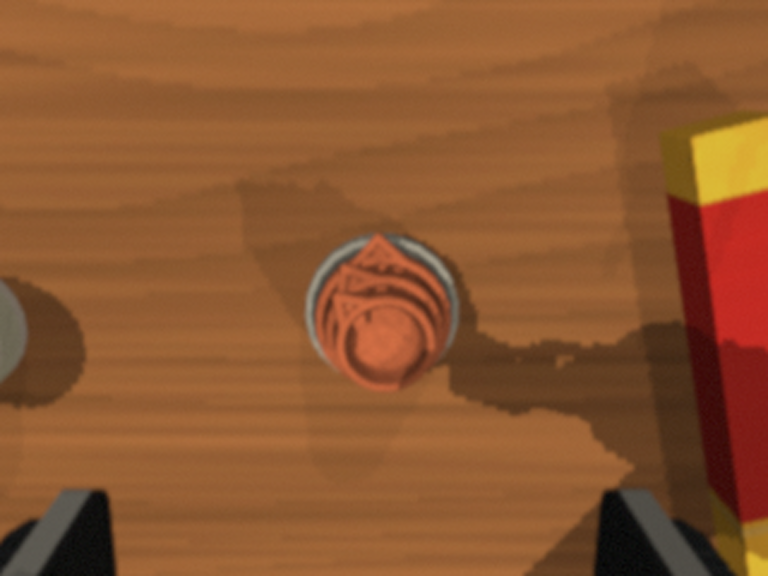

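The crop shows the stack centred at about (386,340). The small diya's rim is centred at (386,342), with its lip tip at (340,297). The other lip tips are at (343,268) for the middle diya and (378,236) for the large one. The jar edge is at left and the red box is at right.

```bash
python3 - <<'E'
from h import *
c=viewer.get_calibration('wrist')
P=lambda x,y,z:ray(c,170+x/2.4,60+y/2.4,z)
for n,x,y,z in [('sm',386,342,68),('smL',338,342,68),('smR',435,342,68),('smT',340,297,68),('mT',343,268,53),('lT',378,236,37),('bowlL',305,312,21),('bowlR',459,312,21),('box',700,450,40),('boxtl',692,140,40)]: print(n,P(x,y,z).round(1))
im=cv2.imread('pics/w1.png');h=cv2.cvtColor(im,cv2.COLOR_BGR2HSV)
m=((h[...,0]<8)&(h[...,1]>120)&(h[...,2]>90)).astype('u1');m[:,420:]=0
n,_,st,ce=cv2.connectedComponentsWithStats(m);i=1+st[1:,4].argmax();print(st[i],ce[i])
E
```

```text
sm [ 449.6 -351.9   68. ]
smL [ 449.6 -333.3   68. ]
smR [ 449.5 -370.8   68. ]
smT [ 467.5 -334.2   68. ]
mT [ 475.5 -335.2   53. ]
lT [ 485.3 -349.4   37. ]
bowlL [ 448.6 -317.9   21. ]
bowlR [ 448.5 -385.8   21. ]
box [ 390.6 -491.7   40. ]
boxtl [ 523.5 -472.2   40. ]Traceback (most recent call last):
  File "<stdin>", line 7, in <module>
ValueError: attempt to get argmax of an empty sequence
```

Call:
carry_out(increments=[-0.02,0.01,0.05,0,0,-0.025,0.22,-0.04,0.02,0.12,0,0,-0.05,0.22,-0.049,0.027,0.2,0,0,-0.075,0.22,-0.049,0.027,0.27,0,0,-0.1,0.22,-0.049,0.027,0.3,0,0,-0.1242,0.22,-0.049,0.027,0.33,0,0,-0.1242,0.22,-0.049,0.027,0.37,0,0,-0.1242,0.22,-0.049,0.027,0.41,0,0,-0.1242,0.22,-0.049,0.027,0.443,0,0,-0.1242,0.22,-0.049,0.027,0.443,0,0,-0.1242,0.22], force=20)

```text
time: 2.7
tool_pos: [449.5, -350.1, 52.4]
tcp_rot: [-179.8, 0.0, 44.7]
ft_force: [0.4, 0.0, 0.6]
finger_gap: 52.0
grip_force: 0.0
```

```bash
python3 - <<'E'
from h import *
im,c=snap('wrist','w2');s=sense();print(s['tool_pos'],s['tcp_rot'],s['finger_gap'])
print(proj(c,s['tool_pos']),np.array(c['R'])@s['tool_pos']+np.array(c['t']).ravel())
E
```

```text
[ 450.01699183 -350.55465429   53.41362937] [-1.79922203e+02  3.28199142e-03  4.46963720e+01] 51.813099147870474
[320.74872625 272.64286929] [  1.49555523  32.38450687 157.86370684]
```

View pics/w2.png

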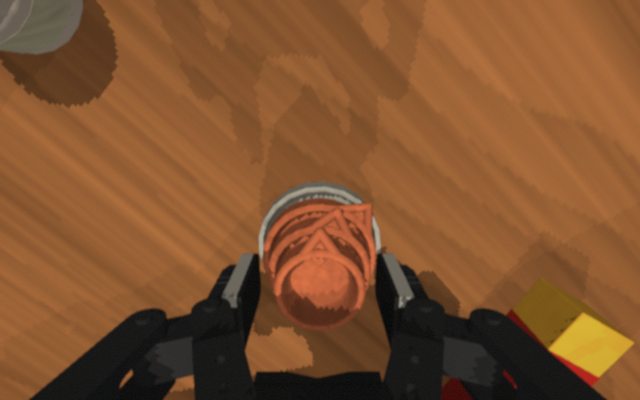

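The wrist view shows the small diya centred at (320,289) between the fingers, with its lip straight up the image at (320,230). The fingertips sit clear of it, so I'm gripping and lifting.

Call:
carry_out(increments=[0,0,0,0,0,0,-1,0,0,0,0,0,0,-1,0,0,0,0,0,0,-1,0,0,0,0,0,0,-1,0,0,0,0,0,0,-1,0,0,-0.01,0,0,0,-1,0,0,-0.04,0,0,0,-1,0,0,-0.1,0,0,0,-1,0,0,-0.17,0,0,0,-1,0,0,-0.22,0,0,0,-1], force=30)

```text
time: 4.0
tool_pos: [450.7, -351.3, 144.1]
tcp_rot: [179.9, -0.0, 44.7]
ft_force: [-0.1, -0.3, -0.3]
finger_gap: 36.3
grip_force: 30.1
```

```bash
python3 - <<'E'
from h import *
im,c=snap('wrist','w3');s=sense();print(s['tool_pos'],s['tcp_rot'],s['finger_gap'],s['grip_force'])
print(np.round(np.array([[450-s['tool_pos'][0],166-s['tool_pos'][1]]]),1))
E
```

```text
[ 451.75958667 -352.2475004   146.9599913 ] [ 1.79703183e+02 -1.12297191e-02  4.47118838e+01] 36.53750335291409 30.108705614693463
[[ -1.8 518.2]]
```

View pics/w3.png

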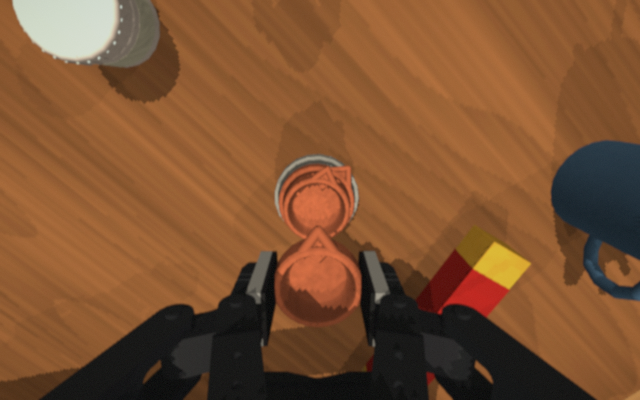

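The small diya is held level at (318,286). The rest of the stack stayed in place, with the middle diya's rim at about (318,205). I'm moving to a viewing pose near the tall tier.

Call:
carry_out(increments=[0.0293,-0.0369,-0.06,0,0,0,-1,0.11,-0.1382,-0.13,0,0,0,-1,0.205,-0.258,-0.1875,0,0,0,-1,0.3,-0.3777,-0.1875,0,0,0,-1,0.395,-0.4976,-0.1875,0,0,0,-1,0.49,-0.617,-0.1875,0,0,0,-1,0.586,-0.737,-0.1875,0,0,0,-1,0.666,-0.8386,-0.1875,0,0,0,-1,0.715,-0.9,-0.1875,0,0,0,-1,0.732,-0.9215,-0.1875,0,0,0,-1])

```text
time: 5.3
tool_pos: [398.5, 118.5, 216.8]
tcp_rot: [-180.0, 0.0, 44.9]
ft_force: [0.1, -0.1, -0.4]
finger_gap: 36.4
grip_force: 30.2
```

```bash
python3 - <<'E'
from h import *
im,c=snap('wrist','w4');s=sense();print(s['tool_pos'],s['tcp_rot'],s['finger_gap'],s['time'])
E
```

```text
[398.60820879 118.61319219 216.83342072] [-1.79963154e+02  3.85724775e-03  4.48237896e+01] 36.38906466891925 5.35
```

View pics/w4.png

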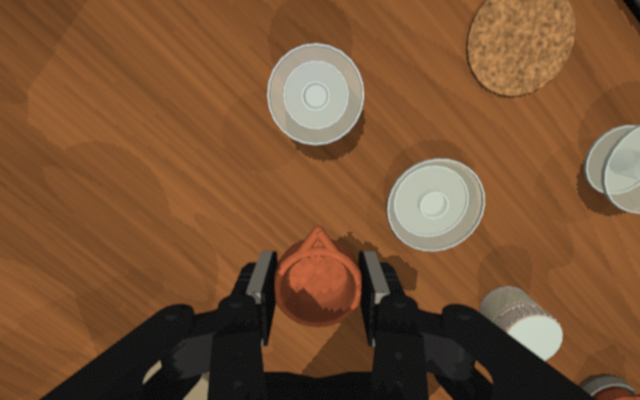

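All the places show in one wrist view. The tall tier's disc spans x 267–364, y 43–145, the low tier spans x 387–485, y 158–251, and the coaster spans x 467–576, y to 97. The middle tier is at the right edge (587+), and the small diya's rim is centred at (319,287).

```bash
python3 - <<'E'
from h import *
c=viewer.get_calibration('wrist');s=sense();T=s['tool_pos'];im=cv2.imread('pics/w4.png');h=cv2.cvtColor(im,cv2.COLOR_BGR2HSV)
def pr(n,pts,z):
    p=[ray(c,*q,z) for q in pts];print(n,((p[0]+p[1])/2).round(1),((p[2]+p[3])/2).round(1),np.linalg.norm(p[0]-p[1]).round(1),np.linalg.norm(p[2]-p[3]).round(1))
pr('tall',[(267,94),(364,94),(316,43),(316,145.5)],60)
pr('low',[(387,208),(485,199),(443,158),(430,251)],20)
# mask based ellipse: non-wood (low saturation)
m=(h[...,1]<120).astype('u1'); n,lab,st,ce=cv2.connectedComponentsWithStats(m)
for i in range(1,n):
    if st[i,4]>3000 and st[i,1]<240:
        k=max(cv2.findContours((lab==i).astype('u1'),0,1)[0],key=len);P=cv2.convexHull(k)[:,0]
        for z in (60,40,20):
            q=np.array([ray(c,u+.0,v,z)[:2] for u,v in P],np.float32);e=cv2.fitEllipse(q);print(i,st[i],z,np.round(e[0],1),np.round(e[1],1))
z=T[2]+14.5
p=[ray(c,u,v,z) for u,v in [(275,285),(362,285),(319,326)]];w=(p[0]+p[1])/2;print('held',w-T,p[0]-p[1],p[2]-T)
E
```

```text
tall [452.1 175.3  60. ] [451.  173.6  60. ] 80.2 81.0
low [462.7  11.7  20. ] [461.    8.9  20. ] 100.4 101.0
2 [ 266   42   99  105 8072] 60 [450.8 174.3] [81.6 82.2]
2 [ 266   42   99  105 8072] 40 [450.6 174.3] [87.  87.7]
2 [ 266   42   99  105 8072] 20 [450.4 174.3] [92.5 93.2]
3 [ 583  124   57   91 3883] 60 [610.  -75.4] [ 75.  114.8]
3 [ 583  124   57   91 3883] 40 [620.4 -92.1] [ 80.  122.5]
3 [ 583  124   57   91 3883] 20 [ 630.9 -108.8] [ 85.  130.2]
4 [ 386  157  100   95 7417] 60 [459.6  29.1] [90.  91.2]
4 [ 386  157  100   95 7417] 40 [460.   19.3] [96.  97.3]
4 [ 386  157  100   95 7417] 20 [460.4   9.6] [102.1 103.4]
held [ 1.0028942   1.46670168 14.5       ] [-2.56904167e+01  2.58387568e+01 -2.84217094e-14] [-13.22319016 -13.00277908  14.5       ]
```

Call:
carry_out(increments=[0.03,0,0,0,0,0,-1,0.09,-0.003,0.03,0,0,0,-1,0.15,-0.006,0.08,0,0,0,-1,0.188,-0.0063,0.15,0,0,0,-1,0.188,-0.0063,0.22,0,0,0,-1,0.188,-0.0063,0.28,0,0,0,-1,0.188,-0.0063,0.32,0,0,0,-1,0.188,-0.0063,0.34,0,0,0,-1,0.188,-0.0063,0.35,0,0,0,-1,0.188,-0.0063,0.355,0,0,0,-1])

```text
time: 6.6
tool_pos: [451.4, 171.8, 75.7]
tcp_rot: [180.0, -0.1, 44.7]
ft_force: [0.5, -0.3, 0.6]
finger_gap: 36.7
grip_force: 30.2
```

```bash
python3 - <<'E'
from h import *
im,c=snap('side','s1');im2,c2=snap('scene','s2')
for i in range(3):s=sense();print(s['tool_pos'],s['ft_force'])
a=cv2.resize(im[130:220,190:290,::-1],(400,360),interpolation=2);b=cv2.resize(im2[190:280,335:435,::-1],(400,360),interpolation=2)
cv2.imwrite('pics/s12.png',np.hstack([a,b]))
E
```

```text
[451.18747287 171.81310027  75.62257611] [-0.48913236  0.66090935 -0.74234926]
[451.18747287 171.81310027  75.62257611] [-0.48913236  0.66090935 -0.74234926]
[451.18747287 171.81310027  75.62257611] [-0.48913236  0.66090935 -0.74234926]
```

View pics/s12.png

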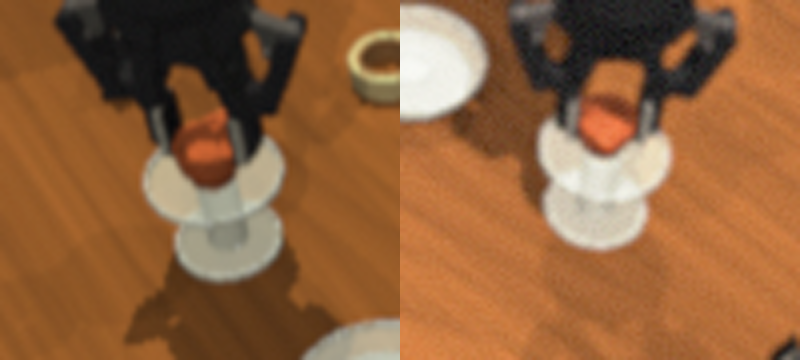

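Both views show the diya upright just above the tall tier's disc and near its middle. I'm lowering the last 2 mm, releasing and rising.

Call:
carry_out(increments=[0,-0.0045,0,0,0,0,-1,0,-0.0045,0.003,0,0,0,-1,0,-0.0045,0.0055,0,0,0,-1,0,-0.0045,0.0055,0,0,0,-1,0,-0.0045,0.0055,0,0,0,0.22,0,-0.0045,0.0055,0,0,0,0.22,0,-0.0045,0.0055,0,0,0,0.22,0,-0.0045,-0.03,0,0,0,0.22,0,-0.0045,-0.12,0,0,0,0.22,0,-0.0045,-0.25,0,0,0,0.22])

```text
time: 7.95
tool_pos: [448.4, 172.7, 175.7]
tcp_rot: [-179.9, 0.1, 44.7]
ft_force: [-0.3, 0.4, -0.6]
finger_gap: 52.4
grip_force: 0.0
```

```bash
python3 - <<'E'
from h import *
im,c=snap('wrist','w5');s=sense();print(s['tool_pos'],s['tcp_rot'],s['time'])
h=cv2.cvtColor(cv2.imread('pics/w5.png'),cv2.COLOR_BGR2HSV)
m=(((h[...,0]<9)|(h[...,0]>175))&(h[...,1]>130)&(h[...,2]>60)).astype('u1');n,lab,st,ce=cv2.connectedComponentsWithStats(m);print([(st[i],ce[i].round()) for i in range(1,n) if st[i,4]>300])
cv2.imwrite('pics/w5c.png',im[100:400,120:520,::-1])
E
```

```text
[452.60037487 173.84646678 184.86181054] [179.73463744  -0.46776682  44.71411472] 8.0
[]
```

View pics/w5c.png

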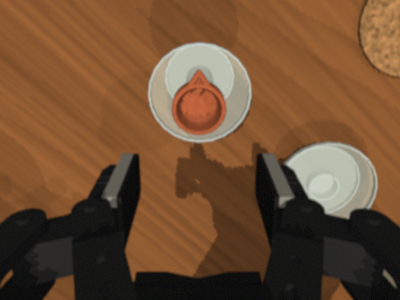

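The small diya stands upright on the tall tier, with its rim centred at (319,207) inside the disc. Next I'm checking its offset numerically and heading back to the stack.

Call:
carry_out(increments=[-0.06,0.06,0,0,0,0,0.46,-0.16,0.1605,0,0,0,0,0.46,-0.27,0.271,0,0,0,0.01,0.46,-0.38,0.3815,0,0,0,0.02,0.46,-0.49,0.492,0,0,0,0.0325,0.46,-0.6,0.6025,0,0,0,0.0325,0.46,-0.71,0.713,0,0,0,0.0325,0.46,-0.82,0.823,0,0,0,0.0325,0.46,-0.9,0.9035,0,0,0,0.0325,0.46,-0.928,0.9315,0,0,0,0.0325,0.46])

```text
time: 9.25
tool_pos: [447.4, -355.6, 175.8]
tcp_rot: [179.9, 0.0, 32.9]
ft_force: [1.0, 0.6, 0.7]
finger_gap: 62.2
grip_force: 0.0
```

```bash
python3 - <<'E'
from h import *
for n,c0,z in [('side',None,87),('scene',None,87)]:
    im,c=snap(n,n+'5');print(n,proj(c,[451,174.3,87]))
    h=cv2.cvtColor(np.ascontiguousarray(im[:,:,::-1]),cv2.COLOR_BGR2HSV);u,v=proj(c,[451,174.3,75]).astype(int)
    w=h[v-14:v+14,u-14:u+14];m=(w[...,1]>125)&(((w[...,0]<10))|(w[...,0]>170));y,x=np.nonzero(m);print('red pix',len(x),u-14+x.min(),u-14+x.max(),v-14+y.min(),v-14+y.max(),'mean',u-14+x.mean(),v-14+y.mean(),'exp',proj(c,[451,174.3,74]))
im,c=snap('wrist','w6');s=sense();print(s['tool_pos'],s['tcp_rot'],s['time'])
cv2.imwrite('pics/w6c.png',cv2.resize(im[120:320,220:420,::-1],None,fx=3,fy=3,interpolation=2))
np.savez('c6.npz',**{k:np.array(v) for k,v in c.items()})
E
```

```text
side [240.53152648 163.10770183]Traceback (most recent call last):
  File "<stdin>", line 5, in <module>
    return umr_minimum(a, axis, None, out, keepdims, initial, where)
ValueError: zero-size array to reduction operation minimum which has no identity
```

```bash
python3 - <<'E'
from h import *
i5=cv2.imread('pics/w5.png');print(i5[207,319],cv2.cvtColor(i5,cv2.COLOR_BGR2HSV)[207,319],i5[150,200],cv2.cvtColor(i5,cv2.COLOR_BGR2HSV)[150,200])
im,c=snap('wrist','w6');s=sense();print(s['tool_pos'],s['tcp_rot'],s['time'])
cv2.imwrite('pics/w6c.png',cv2.resize(im[120:320,220:420,::-1],None,fx=3,fy=3,interpolation=2))
E
```

```text
[ 59  97 187] [  9 175 187] [ 51  93 146] [ 13 166 146]
[ 447.64932534 -354.11975976  175.48195775] [ 1.79982121e+02 -3.15370904e-03  3.29027838e+01] 9.35
```

View pics/w6c.png

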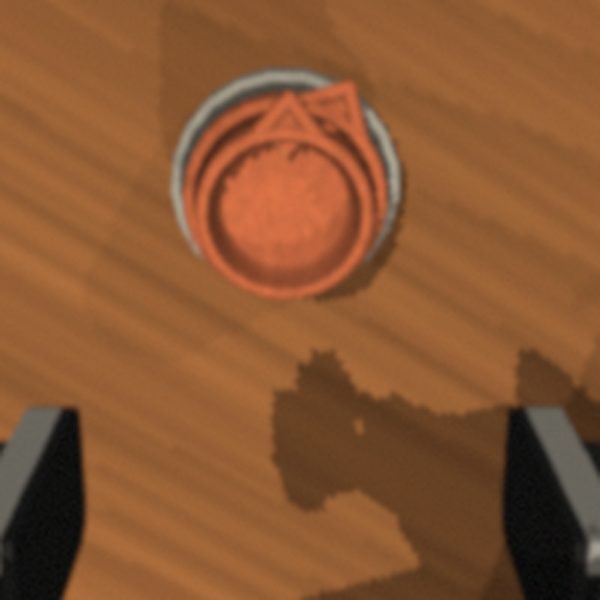

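The middle diya's rim is centred at about (286,212) in the crop, with its lip at (289,90) straight up, so yaw 33 is right. The large lip tip is at (357,82), and the bowl spans x 172–400.

```bash
python3 - <<'E'
from h import *
c=viewer.get_calibration('wrist');T=sense()['tool_pos'];print(T)
P=lambda x,y,z:ray(c,220+x/3,120+y/3,z)
L,R,B,t=P(198,212,53),P(375,212,53),P(286,299,53),P(289,90,53)
C=(L+R)/2;f=np.array([np.cos(np.radians(32.9)),np.sin(np.radians(32.9)),0])
print('L/R',C,np.linalg.norm(L-R),'bottom->C',B+24*f,'tip',t-C,np.degrees(np.arctan2(*(t-C)[1::-1])))
lt=P(357,82,37);print('large tip',lt,lt-C,np.degrees(np.arctan2(*(lt-C)[1::-1])));b=(P(172,185,21)+P(400,185,21))/2;print('bowl',b, P(286,68,21)-34*f)
# small diya on tall tier
for n in ('side','scene'):
    im,c=snap(n,n+'5');h=cv2.cvtColor(np.ascontiguousarray(im[:,:,::-1]),cv2.COLOR_BGR2HSV).astype(int)
    u,v=proj(c,[451,174,73]).astype(int);w=h[v-16:v+16,u-16:u+16];m=(w[...,0]<=10)&(w[...,1]>150);y,x=np.nonzero(m)
    print(n,len(x),'x',u-16+x.min(),u-16+x.max(),'y',v-16+y.min(),v-16+y.max(),'exp',u,v, ray(c,u-16+(x.min()+x.max())/2,v-16+(y.min()+y.max())/2,73)) if len(x) else print(n,w[16,16])
E
```

```text
[ 447.64932534 -354.11975976  175.48195775]
L/R [ 449.89786421 -349.50673063   53.        ] 46.91756439260756 bottom->C [ 449.32227551 -349.66289987   53.        ] tip [27.55437852 16.99567579  0.        ] 31.666489005387724
large tip [ 487.14055577 -348.10366609   37.        ] [ 37.24269157   1.40306454 -16.        ] 2.157515294004726
bowl [ 449.17924696 -349.60426613   21.        ] [ 449.46528333 -349.49703099   21.        ]
side [ 19  83 110]
scene 162 x 381 394 y 214 228 exp 386 224 [440.67864314 167.67241486  73.        ]
```

Call:
carry_out(increments=[0.01,-0.007,0.06,0,0,0.002,0.46,0.01,-0.007,0.16,0,0,0.002,0.46,0.01,-0.007,0.26,0,0,0.002,0.46,0.01,-0.007,0.32,0,0,0.002,0.46,0.01,-0.007,0.345,0,0,0.002,0.46,0.01,-0.007,0.345,0,0,0.002,0.46,0.01,-0.007,0.345,0,0,0.002,-1,0.01,-0.007,0.345,0,0,0.002,-1,0.01,-0.007,0.345,0,0,0.002,-1,0.01,-0.007,0.345,0,0,0.002,-1])

```text
time: 10.7
tool_pos: [450.8, -349.1, 39.1]
tcp_rot: [179.9, -0.1, 32.3]
ft_force: [-0.3, 2.8, 7.0]
finger_gap: 46.8
grip_force: 31.3
```

Call:
carry_out(increments=[0,0,0,0,0,0,-1,0,0,-0.01,0,0,0,-1,0,0,-0.04,0,0,0,-1,0,0,-0.1,0,0,0,-1,0,0,-0.18,0,0,0,-1,0,0,-0.27,0,0,0,-1,0,0,-0.35,0,0,0,-1,0,0,-0.42,0,0,0,-1,0,0,-0.45,0,0,0,-1,0,0,-0.45,0,0,0,-1])

```text
time: 11.95
tool_pos: [450.0, -348.9, 218.0]
tcp_rot: [179.9, -0.0, 32.3]
ft_force: [0.0, -0.7, -0.9]
finger_gap: 47.0
grip_force: 30.9
```

Call:
carry_out(increments=[0.04,-0.022,0,0,0,0,-1,0.12,-0.067,0,0,0,0,-1,0.22,-0.123,0,0,0,0,-1,0.32,-0.179,0,0,0,0,-1,0.41,-0.23,0,0,0,0,-1,0.48,-0.269,0,0,0,0,-1,0.5175,-0.29,0,0,0,0,-1,0.5175,-0.29,0,0,0,0,-1,0.5175,-0.29,0,0,0,0,-1,0.5175,-0.29,0,0,0,0,-1])

```text
time: 13.2
tool_pos: [562.3, -140.9, 217.1]
tcp_rot: [180.0, 0.0, 32.2]
ft_force: [-0.2, 0.1, -0.1]
finger_gap: 47.2
grip_force: 30.9
```

```bash
python3 - <<'E'
from h import *
im,c=snap('wrist','w7');s=sense();T=s['tool_pos'];print(T,s['tcp_rot'],s['finger_gap'])
f=np.array([c['R'][0],c['R'][1]]) if 0 else None
h=cv2.cvtColor(np.ascontiguousarray(im[:,:,::-1]),cv2.COLOR_BGR2HSV)
m=(h[...,1]<120).astype('u1');n,lab,st,ce=cv2.connectedComponentsWithStats(m)
for i in range(1,n):
    if st[i,4]>1500:
        k=max(cv2.findContours((lab==i).astype('u1'),0,1)[0],key=len);P=cv2.convexHull(k)[:,0]
        for z in (60,40,20):
            q=np.array([ray(c,u,v,z)[:2] for u,v in P],np.float32);e=cv2.fitEllipse(q);print(i,st[i],z,np.round(e[0],1),np.round(e[1],1))
r=((h[...,0]<=10)&(h[...,1]>150)&(h[...,2]>70)).astype('u1');n,lab,st,ce=cv2.connectedComponentsWithStats(cv2.morphologyEx(r,2,np.ones((3,3))))
print([(st[i].tolist(),ce[i].round()) for i in range(1,n) if st[i,4]>400])
E
```

```text
[ 562.31805335 -140.82729748  217.0857052 ] [1.79994628e+02 7.68238285e-03 3.22024011e+01] 46.91836050599042
1 [  353     0   235   103 12565] 60 [ 704.1 -244.5] [18.1 19. ]
1 [  353     0   235   103 12565] 40 [ 709.2 -254.3] [19.3 20.2]
1 [  353     0   235   103 12565] 20 [ 714.3 -264.1] [20.5 21.5]
2 [ 265   34  105  110 9054] 60 [629.1 -97. ] [85.9 86.5]
2 [ 265   34  105  110 9054] 40 [629.2 -96.9] [91.7 92.3]
2 [ 265   34  105  110 9054] 20 [629.3 -96.9] [97.4 98. ]
5 [  89  130  104   99 7988] 60 [481.   -4.5] [90.3 91.6]
5 [  89  130  104   99 7988] 40 [471.2   1.7] [96.3 97.8]
5 [  89  130  104   99 7988] 20 [461.4   8. ] [102.4 103.9]
8 [    0   244   601   156 36702] 60 [-5397.2 -4682.1] [ 2986.8 14879.7]
8 [    0   244   601   156 36702] 40 [-5800.4 -4988.9] [ 3186.7 15875.6]
8 [    0   244   601   156 36702] 20 [-6203.8 -5295.7] [ 3386.6 16871.7]
9 [ 580  266   60  117 4161] 60 [ 613.3 -557. ] [105.2 288.1]
9 [ 580  266   60  117 4161] 40 [ 612.4 -587.7] [112.2 307.4]
9 [ 580  266   60  117 4161] 20 [ 611.4 -618.4] [119.3 326.7]
[([263, 219, 111, 119, 9523], array([318., 284.]))]
```

View pics/w7.png

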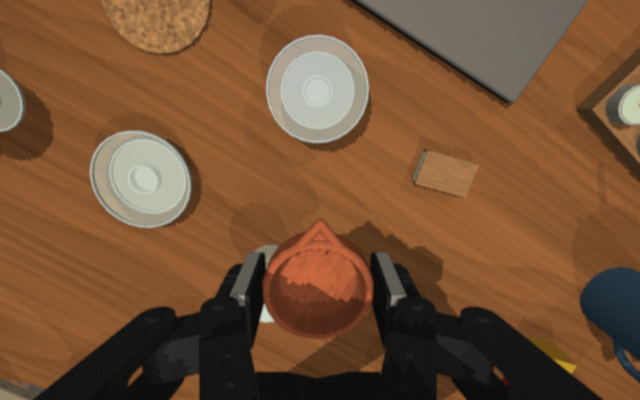

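The middle tier's disc is centred at (317,90), which gives (629,−97) with a measured diameter of about 92 mm, as specified. The held middle diya is level at (318,285).

Call:
carry_out(increments=[0.03,0,0,0,0,0,-1,0.09,-0.002,0.03,0,0,0,-1,0.16,-0.0035,0.09,0,0,0,-1,0.205,-0.0035,0.17,0,0,0,-1,0.205,-0.0035,0.25,0,0,0,-1,0.205,-0.0035,0.32,0,0,0,-1,0.205,-0.0035,0.365,0,0,0,-1,0.205,-0.0035,0.385,0,0,0,-1,0.205,-0.0035,0.3975,0,0,0,-1,0.205,-0.0035,0.3975,0,0,0,-1])

```text
time: 14.5
tool_pos: [631.7, -95.0, 58.8]
tcp_rot: [180.0, -0.0, 32.3]
ft_force: [-0.3, -0.3, -0.4]
finger_gap: 47.3
grip_force: 31.0
```

Call:
carry_out(increments=[0,0,0.002,0,0,0,-1,0,0,0.004,0,0,0,-1,0,0,0.0063,0,0,0,-1,0,0,0.0063,0,0,0,-1,0,0,0.0063,0,0,0,0.46,0,0,0.0063,0,0,0,0.46,0,0,0.0063,0,0,0,0.46,0,0,0.0063,0,0,0,0.46,0,0,-0.01,0,0,0,0.46,0,0,-0.03,0,0,0,0.46])

```text
time: 15.75
tool_pos: [631.3, -94.8, 70.6]
tcp_rot: [-180.0, 0.0, 32.3]
ft_force: [0.4, 0.9, -0.5]
finger_gap: 62.4
grip_force: 0.0
```

Call:
carry_out(increments=[0,0,-0.04,0,0,0,0.46,0,0,-0.12,0,0,0,0.46,-0.03,0,-0.22,0,0,0,0.46,-0.09,0,-0.31,0,0,0,0.46,-0.16,0,-0.3675,0,0,0,0.46,-0.205,0,-0.3675,0,0,0,0.46,-0.205,0,-0.3675,0,0,0,0.46,-0.205,0,-0.3675,0,0,0,0.46,-0.205,0,-0.3675,0,0,0,0.46,-0.205,0,-0.3675,0,0,0,0.46])

```text
time: 17.0
tool_pos: [562.0, -138.2, 216.3]
tcp_rot: [-179.9, 0.0, 32.3]
ft_force: [-0.3, 0.6, -0.0]
finger_gap: 62.6
grip_force: 0.0
```

```bash
cat >> h.py <<'E'
def look(f,tiers,rims):
    im,c=snap('wrist',f);s=sense();print(s['tool_pos'].round(1),s['tcp_rot'].round(2),s['time'])
    h=cv2.cvtColor(np.ascontiguousarray(im[:,:,::-1]),cv2.COLOR_BGR2HSV)
    r_=((h[...,0]<=10)&(h[...,1]>140)&(h[...,2]>60)).astype('u1')
    for nm,m,zs in (('disc',((h[...,1]<120)|(r_>0)).astype('u1'),tiers),('clay',cv2.morphologyEx(r_,2,np.ones((3,3))),rims)):
        n,lab,st,ce=cv2.connectedComponentsWithStats(m)
        for i in range(1,n):
            if st[i,4]>600 and st[i,2]<160 and st[i,1]<250:
                P=cv2.convexHull(max(cv2.findContours((lab==i).astype('u1'),0,1)[0],key=len))[:,0]
                for z in zs:
                    q=np.array([ray(c,u,v,z)[:2] for u,v in P],np.float32);e=cv2.fitEllipse(q);ctr,rad=cv2.minEnclosingCircle(q);print(nm,st[i],z,np.round(e[0],1),np.round(e[1],1),'circ',np.round(ctr,1),round(rad,1))
E
python3 - <<'E'
from h import *
look('w8',(40,),(69,))
for n in ('side','scene'):
    im,c=snap(n,n+'8');h=cv2.cvtColor(np.ascontiguousarray(im[:,:,::-1]),cv2.COLOR_BGR2HSV)
    m=((h[...,0]<=10)&(h[...,1]>140)&(h[...,2]>60)).astype('u1');N,lab,st,ce=cv2.connectedComponentsWithStats(m)
    print(n,[(st[i].tolist(),ce[i].round(1).tolist()) for i in range(1,N) if 60<st[i,4]<900 and 120<st[i,1]],proj(c,[451,174.3,74]),proj(c,[629,-97,55]),proj(c,[449.5,-350,30]))
E
```

```text
[ 562.  -138.2  216.5] [-1.7996e+02  3.0000e-02  3.2320e+01] 17.05
disc [ 268   35  105  111 9009] 40 [629.3 -96.9] [91.6 92.4] circ [629.2 -96.9] 46.3
disc [   0   68   29   66 1407] 40 [469.1 145.6] [58.9 62.7] circ [471.6 138.1] 28.9
disc [ 609   86   31   42 1081] 40 [ 767.7 -338.9] [36.2 44.6] circ [ 765.4 -337.7] 20.2
disc [  91  130  104  100 7990] 40 [471.2   1.9] [96.1 97.8] circ [471.3   2.2] 49.0
clay [ 290   51   57   72 2859] 69 [630.2 -94. ] [44.3 53.4] circ [631.5 -93.7] 26.9
side [([232, 158, 17, 19, 217], [240.9, 167.6]), ([366, 200, 22, 23, 373], [376.6, 211.0])] [241.49525044 167.17573573] [376.27397781 212.11417585] [391.93476492 370.01594954]
scene [([252, 130, 19, 15, 201], [261.9, 137.5]), ([256, 194, 17, 16, 212], [264.2, 201.3]), ([380, 213, 15, 16, 171], [386.8, 220.3])] [386.66845694 224.27888031] [264.0361207  204.46559532] [261.78809369 138.54241179]
```

Call:
carry_out(increments=[-0.05,0.026,0,0,0,0.015,0.69,-0.15,0.079,0,0,0,0.035,0.69,-0.27,0.142,0,0,0,0.06,0.69,-0.38,0.2,0.03,0,0,0.0814,0.69,-0.48,0.253,0.07,0,0,0.0814,0.69,-0.53,0.279,0.1025,0,0,0.0814,0.69,-0.541,0.285,0.1025,0,0,0.0814,0.69,-0.541,0.285,0.1025,0,0,0.0814,0.69,-0.541,0.285,0.1025,0,0,0.0814,0.69,-0.541,0.285,0.1025,0,0,0.0814,0.69])

```text
time: 18.4
tool_pos: [440.7, -350.0, 176.8]
tcp_rot: [180.0, -0.0, 3.1]
ft_force: [0.8, 0.2, -0.4]
finger_gap: 72.4
grip_force: 0.0
```

```bash
python3 - <<'E'
from h import *
look('w9',(21,),(37,))
im=cv2.imread('pics/w9.png');cv2.imwrite('pics/w9c.png',cv2.resize(im[120:320,220:420],None,fx=3,fy=3,interpolation=2))
E
```

```text
[ 440.6 -350.1  176.6] [ 1.7997e+02 -3.0000e-02  3.0600e+00] 18.45
disc [ 497    0  143   52 3403] 21 [ 591.9 -536.8] [ 51.3 135.6] circ [ 581.5 -537. ] 60.4
disc [  465   120    71   170 10246] 21 [ 436.  -515.4] [ 67.3 232.2] circ [ 426.3 -518. ] 86.5
disc [ 283  135   78   78 4575] 21 [ 449.2 -351.2] [68.1 69.1] circ [ 449.6 -351.6] 35.0
disc [  30  140  116   87 7563] 21 [ 431.7 -143.3] [ 75.5 108.7] circ [ 431.5 -145. ] 53.5
clay [  465   120    71   170 10220] 37 [ 440.1 -506.8] [ 63.8 218.2] circ [ 431.2 -508.6] 81.8
clay [ 288  135   68   78 3772] 37 [ 451.4 -351.1] [55.4 65.4] circ [ 453.3 -351.5] 33.1
```

View pics/w9c.png

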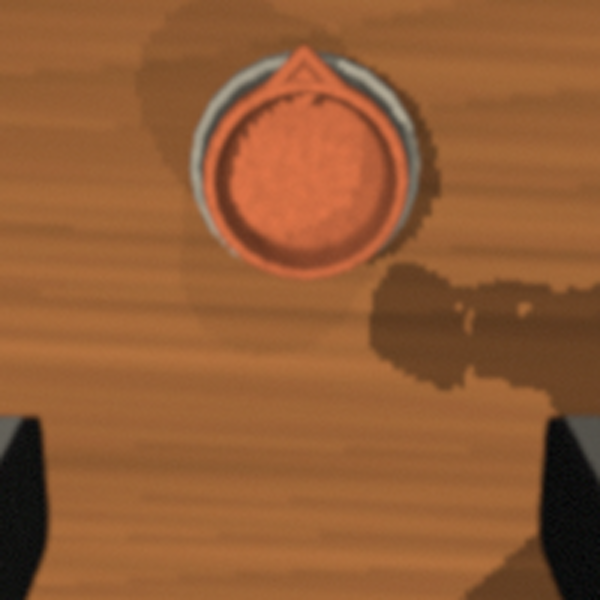

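The large diya sits level in the bowl with its rim centred at (304,180), its lip straight up at (304,47), and the bowl concentric around it. The grasp is aligned.

Call:
carry_out(increments=[0.0213,0.004,0.06,0,0,0,0.69,0.0213,0.004,0.16,0,0,0,0.69,0.0213,0.004,0.26,0,0,0,0.69,0.0213,0.004,0.34,0,0,0,0.69,0.0213,0.004,0.384,0,0,0,0.69,0.0213,0.004,0.384,0,0,0,0.69,0.0213,0.004,0.384,0,0,0,-1,0.0213,0.004,0.384,0,0,0,-1,0.0213,0.004,0.384,0,0,0,-1,0.0213,0.004,0.384,0,0,0,-1])

```text
time: 19.7
tool_pos: [449.7, -352.8, 24.4]
tcp_rot: [179.9, -0.1, 3.0]
ft_force: [0.6, 1.0, 6.9]
finger_gap: 57.0
grip_force: 32.7
```

Call:
carry_out(increments=[0,0,0,0,0,0,-1,0,0,-0.01,0,0,0,-1,0,0,-0.04,0,0,0,-1,0,0,-0.1,0,0,0,-1,0,0,-0.18,0,0,0,-1,0,0,-0.27,0,0,0,-1,0,0,-0.36,0,0,0,-1,0,0,-0.43,0,0,0,-1,0,0,-0.475,0,0,0,-1,0,0,-0.475,0,0,0,-1])

```text
time: 20.95
tool_pos: [449.1, -352.4, 214.3]
tcp_rot: [179.9, -0.1, 3.0]
ft_force: [0.0, -0.1, -0.5]
finger_gap: 56.6
grip_force: 32.2
```

Call:
carry_out(increments=[0.006,-0.07,0,0,0,0,-1,0.017,-0.19,0,0,0,0,-1,0.029,-0.33,0,0,0,0,-1,0.042,-0.48,0,0,0,0,-1,0.054,-0.62,0,0,0,0,-1,0.065,-0.74,0,0,0,0,-1,0.073,-0.84,0,0,0,0,-1,0.0785,-0.8995,0.03,0,0,0,-1,0.0785,-0.8995,0.08,0,0,0,-1,0.0785,-0.8995,0.14,0,0,0,-1])

```text
time: 22.2
tool_pos: [460.3, 9.8, 154.5]
tcp_rot: [-180.0, 0.1, 3.1]
ft_force: [0.2, 0.7, -0.8]
finger_gap: 57.1
grip_force: 32.3
```

Call:
carry_out(increments=[0,0,0.06,0,0,0,-1,0,0,0.13,0,0,0,-1,0,0,0.2,0,0,0,-1,0,0,0.25,0,0,0,-1,0,0,0.27,0,0,0,-1,0,0,0.28,0,0,0,-1,0,0,0.28,0,0,0,-1,0,0,0.28,0,0,0,-1,0,0,0.28,0,0,0,-1,0,0,0.28,0,0,0,-1])

```text
time: 23.45
tool_pos: [461.4, 9.2, 44.9]
tcp_rot: [180.0, -0.0, 3.0]
ft_force: [0.1, 0.1, -0.3]
finger_gap: 56.8
grip_force: 32.3
```

Call:
carry_out(increments=[0,0,0.003,0,0,0,-1,0,0,0.006,0,0,0,-1,0,0,0.009,0,0,0,-1,0,0,0.009,0,0,0,-1,0,0,0.009,0,0,0,0.69,0,0,0.009,0,0,0,0.69,0,0,0.009,0,0,0,0.69,0,0,0.009,0,0,0,0.69,0,0,-0.01,0,0,0,0.69,0,0,-0.04,0,0,0,0.69])

```text
time: 24.7
tool_pos: [460.9, 9.2, 61.0]
tcp_rot: [-180.0, 0.0, 3.0]
ft_force: [-0.2, -0.4, -0.0]
finger_gap: 71.9
grip_force: 0.0
```

Call:
carry_out(increments=[0,0,-0.05,0,0,0,0.8,0,0,-0.14,0,0,0,0.8,-0.03,0,-0.24,0,0,0,0.8,-0.09,0,-0.34,0,0,0,0.8,-0.13,0,-0.39,0,0,0,0.8,-0.15,0,-0.39,0,0,0,0.8,-0.15,0,-0.39,0,0,0,0.8,-0.15,0,-0.39,0,0,0,0.8,-0.15,0,-0.39,0,0,0,0.8,-0.15,0,-0.39,0,0,0,0.8])

```text
time: 25.95
tool_pos: [401.1, 6.1, 215.9]
tcp_rot: [-180.0, 0.1, 3.0]
ft_force: [0.8, 0.4, -1.0]
finger_gap: 76.7
grip_force: 0.0
```

```bash
python3 - <<'E'
from h import *
look('w10',(20,60,5),(54,87))
im=cv2.imread('pics/w10.png');h=cv2.cvtColor(im,cv2.COLOR_BGR2HSV);print(im[40,300:640:30].tolist())
c=viewer.get_calibration('wrist');print(proj(c,[621,68,5]),proj(c,[451,174,60]))
E
```

```text
[401.1   6.1 216. ] [-1.7999e+02  5.0000e-02  2.9900e+00] 26.0
disc [ 266   55  108  112 9370] 20 [460.4   8.7] [102.  102.5] circ [460.5   8.6] 51.3
disc [ 266   55  108  112 9370] 60 [462.5   9.1] [90.  90.3] circ [462.6   9. ] 45.2
disc [ 266   55  108  112 9370] 5 [459.6   8.5] [106.6 107. ] circ [459.7   8.4] 53.6
disc [  74   65  114  101 8568] 20 [448.2 189.8] [ 92.1 108. ] circ [448.3 188. ] 54.2
disc [  74   65  114  101 8568] 60 [451.7 168.7] [81.2 95.2] circ [451.9 167.1] 47.7
disc [  74   65  114  101 8568] 5 [446.8 197.7] [ 96.2 112.8] circ [447.  195.8] 56.6
disc [ 450  114   96   76 5624] 20 [ 435.  -168.1] [74.  96.6] circ [ 434.  -166.5] 47.7
disc [ 450  114   96   76 5624] 60 [ 440.2 -146.8] [65.2 85.2] circ [ 439.3 -145.4] 42.0
disc [ 450  114   96   76 5624] 5 [ 433.1 -176.1] [ 77.2 100.9] circ [ 432.1 -174.5] 49.8
clay [ 286   70   65   78 3576] 54 [462.6  11. ] [54.2 62.5] circ [464.6  11.1] 31.9
clay [ 286   70   65   78 3576] 87 [464.3  11.1] [48.3 55.7] circ [466.1  11.2] 28.5
clay [  79   95   62   53 2349] 54 [446.9 190.4] [43.7 53.3] circ [450.9 189.7] 27.2
clay [  79   95   62   53 2349] 87 [450.3 171. ] [39.  47.5] circ [453.9 170.4] 24.2
[[49, 89, 140], [47, 85, 136], [47, 87, 139], [48, 90, 142], [44, 84, 132], [47, 84, 133], [43, 80, 123], [46, 83, 133], [46, 82, 131], [43, 80, 129], [40, 77, 124], [41, 77, 122]]
[260.13341725 -86.26461675] [122.98337661 116.80918181]
```

Call:
carry_out(increments=[0.003,0.06,0,0,0,0,1,0.01,0.17,0,0,0,0,1,0.018,0.31,0,0,0,0,1,0.026,0.46,0,0,0,0,1,0.034,0.61,0,0,0,0,1,0.042,0.74,0,0,0,0,1,0.048,0.85,0.04,0,0,0,1,0.0505,0.896,0.1,0,0,0,1,0.0505,0.896,0.1,0,0,0,1,0.0505,0.896,0.1,0,0,0,1])

```text
time: 27.25
tool_pos: [440.2, -350.2, 176.9]
tcp_rot: [-180.0, 0.0, 3.0]
ft_force: [0.2, -0.5, 0.2]
finger_gap: 85.2
grip_force: 0.0
```

```bash
python3 - <<'E'
from h import *
look('w11',(21,),())
im=cv2.imread('pics/w11.png');c=viewer.get_calibration('wrist');h=cv2.cvtColor(im,cv2.COLOR_BGR2HSV)
E
```

```text
[ 440.5 -350.3  177.5] [ 1.7997e+02 -5.0000e-02  3.0200e+00] 27.3
disc [ 497    0  143   51 3195] 21 [ 591.5 -536.7] [ 49.5 136. ] circ [ 581. -537.] 60.2
disc [  465   119    71   170 10239] 21 [ 437.5 -514.9] [ 66.9 228.3] circ [ 426.3 -517.8] 86.3
disc [ 283  136   78   77 4682] 21 [ 448.8 -351.4] [68.5 69.2] circ [ 448.9 -351.5] 34.7
disc [  30  139  116   87 7554] 21 [ 432.2 -143.2] [ 75.4 108.6] circ [ 431.8 -144.8] 53.4
```

Call:
carry_out(increments=[0.021,0.0039,0.08,0,0,0,1,0.021,0.0039,0.2,0,0,0,1,0.021,0.0039,0.31,0,0,0,1,0.021,0.0039,0.39,0,0,0,1,0.021,0.0039,0.425,0,0,0,1,0.021,0.0039,0.4365,0,0,0,1,0.021,0.0039,0.4365,0,0,0,1,0.021,0.0039,0.4365,0,0,0,-1,0.021,0.0039,0.4365,0,0,0,-1,0.021,0.0039,0.4365,0,0,0,-1], force=40)

```text
time: 28.55
tool_pos: [449.6, -352.9, 4.0]
tcp_rot: [179.9, -0.1, 3.0]
ft_force: [-1.0, 1.4, 8.3]
finger_gap: 65.2
grip_force: 46.3
```

Call:
carry_out(increments=[0,0,0,0,0,0,-1,0,0,0,0,0,0,-1,0,0,-0.01,0,0,0,-1,0,0,-0.04,0,0,0,-1,0,0,-0.1,0,0,0,-1,0,0,-0.19,0,0,0,-1,0,0,-0.29,0,0,0,-1,0,0,-0.37,0,0,0,-1,0,0,-0.4,0,0,0,-1,0,0,-0.4,0,0,0,-1])

```text
time: 29.8
tool_pos: [448.8, -352.2, 162.6]
tcp_rot: [179.9, -0.1, 3.0]
ft_force: [-0.3, -0.4, -1.8]
finger_gap: 65.1
grip_force: 47.1
```

Call:
carry_out(increments=[0.017,-0.06,-0.05,0,0,0,-1,0.045,-0.16,-0.1375,0,0,0,-1,0.082,-0.29,-0.1375,0,0,0,-1,0.122,-0.43,-0.1375,0,0,0,-1,0.162,-0.57,-0.1375,0,0,0,-1,0.202,-0.71,-0.1375,0,0,0,-1,0.238,-0.84,-0.1375,0,0,0,-1,0.267,-0.94,-0.1375,0,0,0,-1,0.284,-1,-0.1375,0,0,0,-1,0.284,-1,-0.1375,0,0,0,-1])

```text
time: 31.05
tool_pos: [540.1, 55.1, 214.5]
tcp_rot: [-180.0, 0.2, 3.1]
ft_force: [0.1, 0.4, -0.8]
finger_gap: 65.1
grip_force: 47.2
```

```bash
python3 - <<'E'
from h import *
im,c=snap('wrist','w12');s=sense();print(s['tool_pos'],s['tcp_rot'],s['finger_gap'])
g=cv2.cvtColor(np.ascontiguousarray(im[:,:,::-1]),cv2.COLOR_BGR2HSV).astype(int)
u,v=proj(c,[621,68,5]).astype(int);print(u,v,g[v-10:v+10:5,u],g[v,u+80])
V=cv2.GaussianBlur(g[...,2].astype('u1'),(5,5),0);m=(V>165).astype('u1')
m=cv2.morphologyEx(m,3,np.ones((7,7)));m=cv2.morphologyEx(m,2,np.ones((5,5)));n,lab,st,ce=cv2.connectedComponentsWithStats(m)
i=lab[v,u];print(i,st[i])
P=cv2.convexHull(max(cv2.findContours((lab==i).astype('u1'),0,1)[0],key=len))[:,0]
q=np.array([ray(c,a,b,5)[:2] for a,b in P],np.float32);print(cv2.fitEllipse(q),cv2.minEnclosingCircle(q))
E
```

```text
[540.134579    53.93125699 214.78838549] [179.99186304   0.19508097   3.0834401 ] 65.55247559259736
310 88 [[ 15 138 151]
 [ 15 139 165]
 [ 15 142 178]
 [ 15 142 178]] [ 13 166 138]
1 [ 255   32  101  106 7934]
((622.4527587890625, 72.98645782470703), (96.38359832763672, 97.44620513916016), 122.49745178222656) ((622.1616821289062, 73.05309295654297), 48.9698486328125)
```

View pics/w12.png

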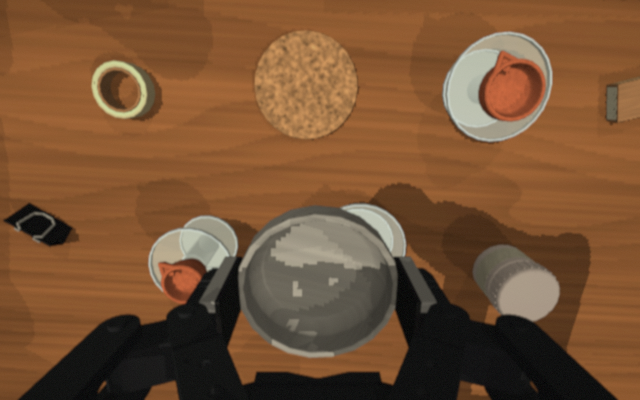

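The cork coaster is centred at (306,84), which gives (622,73) with a measured diameter of about 97 mm, close to the 100 mm given. The bowl is held level at (318,283), and the clip and jar are undisturbed.

Call:
carry_out(increments=[0.03,-0.005,0,0,0,0,-1,0.09,-0.015,0.04,0,0,0,-1,0.16,-0.028,0.12,0,0,0,-1,0.205,-0.035,0.21,0,0,0,-1,0.205,-0.035,0.31,0,0,0,-1,0.205,-0.035,0.4,0,0,0,-1,0.205,-0.035,0.46,0,0,0,-1,0.205,-0.035,0.495,0,0,0,-1,0.205,-0.035,0.51,0,0,0,-1,0.205,-0.035,0.5125,0,0,0,-1])

```text
time: 32.35
tool_pos: [622.8, 71.4, 12.3]
tcp_rot: [180.0, -0.0, 3.0]
ft_force: [-0.1, -0.0, -0.1]
finger_gap: 65.2
grip_force: 47.2
```

Call:
carry_out(increments=[0,0,0.003,0,0,0,-1,0,0,0.006,0,0,0,-1,0,0,0.0085,0,0,0,-1,0,0,0.0085,0,0,0,-1,0,0,0.0085,0,0,0,1,0,0,0.0085,0,0,0,1,0,0,0.0085,0,0,0,1,0,0,0.0085,0,0,0,1,0,0,-0.01,0,0,0,1,0,0,-0.04,0,0,0,1])

```text
time: 33.6
tool_pos: [622.0, 71.7, 28.2]
tcp_rot: [-180.0, 0.0, 3.0]
ft_force: [-0.8, -0.0, 0.6]
finger_gap: 85.5
grip_force: 0.0
```

Call:
carry_out(increments=[0,0,-0.05,0,0,0,1,0,0,-0.14,0,0,0,1,-0.03,0,-0.24,0,0,0,1,-0.09,0,-0.34,0,0,0,1,-0.15,0,-0.44,0,0,0,1,-0.2,0,-0.47,0,0,0,1,-0.2,0,-0.47,0,0,0,1,-0.2,0,-0.47,0,0,0,1,-0.2,0,-0.47,0,0,0,1,-0.2,0,-0.47,0,0,0,1])

```text
time: 34.85
tool_pos: [542.3, 67.5, 214.9]
tcp_rot: [-180.0, 0.1, 3.0]
ft_force: [0.2, 0.4, 0.1]
finger_gap: 85.2
grip_force: 0.0
```

```bash
python3 - <<'E'
from h import *
look('w13',(60,26),(87,69,54))
im=cv2.imread('pics/w13.png');c=viewer.get_calibration('wrist');print(proj(c,[622.3,73,26]))
V=cv2.GaussianBlur(cv2.cvtColor(im,cv2.COLOR_BGR2HSV)[...,2],(5,5),0);m=(V>165).astype('u1');m=cv2.morphologyEx(m,3,np.ones((7,7)));n,lab,st,ce=cv2.connectedComponentsWithStats(m)
u,v=proj(c,[655,73,5]).astype(int);i=lab[v-4,u]; print(i,st[i])
E
```

```text
[542.3  67.5 215. ] [-1.80e+02  9.00e-02  2.98e+00] 34.9
disc [ 453   34  113  112 9396] 60 [628.6 -83.9] [85.7 90.2] circ [628.6 -83.1] 45.5
disc [ 453   34  113  112 9396] 26 [ 629.6 -101.9] [ 95.5 100.6] circ [ 629.6 -101. ] 50.7
disc [ 280   50   76   80 4715] 60 [621.1  73.3] [61.5 62. ] circ [621.1  73.3] 31.1
disc [ 280   50   76   80 4715] 26 [621.3  73.3] [68.5 69.1] circ [621.3  73.3] 34.6
disc [ 105   64   63   59 1427] 60 [611.1 222.1] [45.5 50.8] circ [611.1 221.9] 25.2
disc [ 105   64   63   59 1427] 26 [610.1 239.1] [50.7 56.6] circ [610.1 238.9] 28.1
disc [ 323  205   96   89 6596] 60 [480.3  16.7] [90.4 91.3] circ [480.1  17.1] 45.9
disc [ 323  205   96   89 6596] 26 [464.3  10.2] [100.8 101.8] circ [464.2  10.6] 51.2
disc [  18  208   65   40 1397] 60 [487.6 313.6] [34.9 56.5] circ [488.5 313.6] 28.9
disc [  18  208   65   40 1397] 26 [472.5 341.1] [38.9 63. ] circ [473.5 341.1] 32.2
disc [ 483  246   89   80 4914] 60 [ 449.9 -141.1] [ 66.8 106.4] circ [ 450.4 -140.1] 52.4
disc [ 483  246   89   80 4914] 26 [ 430.5 -165.7] [ 74.4 118.5] circ [ 431.1 -164.6] 58.4
clay [ 493   56   66   68 3262] 87 [628.9 -81. ] [45.7 50.6] circ [630.7 -82. ] 25.8
clay [ 493   56   66   68 3262] 69 [629.5 -91.3] [48.8 54. ] circ [631.5 -92.4] 27.5
clay [ 493   56   66   68 3262] 54 [630.  -99.9] [51.3 56.8] circ [ 632.1 -101. ] 29.0
clay [ 344  232   58   61 2551] 87 [480.5  18.5] [49.3 56.4] circ [481.6  18.7] 28.9
clay [ 344  232   58   61 2551] 69 [471.3  14.9] [52.6 60.2] circ [472.3  15. ] 30.9
clay [ 344  232   58   61 2551] 54 [463.5  11.8] [55.3 63.3] circ [464.7  12. ] 32.5
[317.87187863  89.92460011]
0 [     0      0    640    400 241974]
```

```bash
python3 -c "
from bench import order;print(order.hand_in())"
```

```text
the job is handed in; nothing more can be done
None
```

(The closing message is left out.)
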